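Open the fume damper fully and start the extractor fan

ROBOT

A 6-joint arm with a two-finger parallel gripper is mounted at the origin on the work surface. World frame = base frame: x ahead of the robot, y to its left, z up, the work surface at z = 0. Lengths are in m, angles in rad, forces in N, time in s.
With the tool pointing down it reaches from about 0.325 to 0.775 m from the base axis. Payload 9.3 kg.
Tool frame: the origin (TCP) lies on the centre line of the jaws, within the pads' length; the fingertips stand 14 mm ahead of it and the grasp point (between the pads) lies 5 mm behind it (manip.nose_length is the distance from the TCP to the fingertips, in m); x points along the fingers, z is the direction in which the jaws open and shut, and the axes are right-handed (so a half turn about x gives the same grasp; the last joint's range is limited). The gripper opens to 85 mm and grips with 20 to 120 N. Pads are 22 mm wide; open, the fingers measure 114 mm over their backs; the gripper's body (76 mm by 85 mm) begins 54 mm behind the grasp point. The pads swing forward as they close: fully open they stand 13 mm farther back than shut.
Start: joints at [1.099, 0.259, 0.021, 1.334, 0, 1.418], TCP at [0.172, 0.522, 0.245] pointing down, gripper open.
Joint ranges: [-3.04, 3.04], [-0.91, 1.82], [-1.04, 1.36], [-1.92, 1.95], [-1.52, 1.45], [-3.14, 3.14]. Speed limits (rad/s): [2.22, 2.22, 2.79, 3.14, 3.14, 3.14].

INTERFACE

Orientations are given as a rotation vector (axis times angle).
In Python, from workcell import manip gives the robot as it stands.
- The arm moves only by the tool servo_tool, never from a script. Its argument "moves" is a list that holds one entry, the list of rows, each a list of 4 numbers: the shift along the tool's x, y, z in m, then the turn about the tool's x in degrees. A call has 1 to 12 rows; each row shifts and turns the commanded pose from where the row before left it, along the tool's axes as they then stand; what a row does not reach is not made up. A row lasts 1/10 s, in which the tool goes at most 50 mm and 8.59 degrees, less where a joint would pass 70% of its speed; a pose out of reach is approached as far as the arm can. A call is refused whole if a number of a shift passes 0.05 or a number of a turn 8.59, either way. A call with a gripper value outside its range is refused whole. "hand" is the opening, from 0 (shut) to 1 (fully open), set as the call begins (left out, the last holds). The fingers move at their own pace and stop on an object; the grip force is fixed at half the most. Time passes only in rows, so rows that do not move let the fingers close. It gives the time, the measured TCP pose, the force and the opening at its end, in the units of the state.
- manip.get_obs(): the state, without advancing time (a new reading comes with each control period).
- manip.camera(name): name is "scene" or "top"; returns a dict with "pixels" (480x640x3 uint8, blue, green, red), "camera_matrix" (3x3 intrinsics, pixels), "R" (3x3) and "t" (3): a world point X has camera coordinates R X + t. Camera axes: x right, y down, z forward; pixel columns grow to the right and rows downward; lengths in m; the calibration is good to about 2 mm. A picture is of the moment at which its call begins. There is no depth.
- manip.hand_in(): hands the job in, once; it reports no verdict.
Trained networks look in a picture, given as the dict that the camera call returned (one of the last four; its "shot" number tells which), for a name from the list of things; names that differ only in an ending like _2 or _b are one class to them, and where a whole thing is asked for, a point or a joint stands for the part that bears it (a point fixed in the world has none). Each returns a list of dicts, best first, with "conf" (0 to 1); they miss things now and then, are a little off and sometimes report something else, mostly with a low value. They report only what shows in the picture. A call takes as long as a camera call.
- manip.masks_of(target, picture): "region" (480x640 bool, what is visible of it) and "extent" ([centre column, centre row, width, height] in pixels, round what is visible of it).
- manip.place_of(target, picture): "point" ([column, row] in pixels: a listed point, or the origin of a listed thing).
The state is a dict: "time_s": time; "joints": joint angles; "qd": joint speeds; "joint_torque": joint torques, N m; "eef_pos": TCP position; "eef_rot": TCP orientation; "contact_force": force on the tool from outside, world axes, zero at the start; "ft_torque": the same for the moment, N m; "opening": finger opening in m.
Only numpy, scipy, OpenCV 4.12 (cv2) and the standard library are available. Lean on these libraries where they do the work, as an engineer would, in place of code of your own. Each camera call takes 0.05 s, during which the arm holds its last target. There are 200 camera calls.

TASK

Get the fume extractor on the jeweller's bench running before soldering: push the orange damper lever on its top from where it stands, past the click at half open, all the way to the fully open stop, and after that press the green fan button right down and let it come up again. Only push and press with the fingertips: do not pinch the lever's grip or ram it hard into its stop, keep off the red button, and do not shift or pick up the flux jar, the torch, the soldering block or the shears.

Things in the scene. Friction and masses are not known exactly. Their poses are not given: they have to be found in the camera images.
- extractor: White steel fume extractor fixed to the bench, 200 (x) by 400 (y) by 170 mm high. Origin: centre of its underside; x towards its intake grille, y towards the lever's shut side, z up. Flat top panel at z = 170 mm: lever gate in the middle (slot along y, plate 4 mm high), green and red buttons at y = -142 mm, x = +30 and -30 mm, flux jar near the +y end.
- damper_lever (a joint): Damper lever angle, rad: 0 = shut (leans to the extractor's +y), 0.32 = half open (upright, first detent), 0.64 = fully open (leans to -y; hard stop, held by a detent). Starts between 0 and 0.22. Pivots about the extractor's x axis at z = 95 mm under the gate's middle; stays where left. At the grip: about 1 N between detents, 4 to 7 N to break out of shut or half open.
- lever_grip (a point): Centre of the lever's orange grip, 126 mm from the pivot. Flat upright block, 34 mm along the extractor's x, 16 mm thick in the direction of swing, 50 mm tall plus a 4 mm cap, underside 20 to 26 mm above the top panel. Site z: up along the lever, y: across the thickness, towards shut. Swings 79 mm in all, to the extractor's -y. Moulded in two shells: damper_lever_c2 (shut side), damper_lever_c3 (open side).
- fan_start (a joint): Travel of the green fan button, m: 0 = up, 0.006 = fully down. It springs back; fully down takes 5 N.
- fan_start_top (a point): Centre of the top face of the green button: 28 mm across, 21 mm above the top panel when up, in a black collar 44 mm across and 15 mm high.
- fan_stop (a joint): Travel of the red stop button, m: 0 = up, 0.006 = fully down. Leave it alone.
- fan_stop_top (a point): Centre of the top face of the red button, 60 mm from the green one, the same size.
- flux_jar: Loose amber jar with a white lid on the extractor's top, 45 mm across, 46 mm high, about about 90 g. Origin: centre of its underside. Leave it alone.
- torch: Loose black and red butane torch standing on the bench beside the +y end of the extractor, base 70 x 70 mm, 164 mm high. Origin: centre of its underside. Leave it alone.
- solder_block: Loose white soldering block, 80 x 120 x 26 mm, on the soldering board beyond the extractor. Origin: centre of its underside. Leave it alone.
- shears: Loose metal shears with blue handles lying on the soldering board, 180 mm long, 12 mm high. Origin: middle of its length, at the underside. Leave it alone.

How it is judged:
On the way, in this order (a step that is already met when the one before it is completed fails the run):
1. the damper lever is pushed past half open to the fully open stop (within 0.05 rad) while the green button is up (value of joint damper_lever above 0.59 rad and value of joint fan_start below 0.002 m), for 0.2 s.
2. the green fan button is pressed down (at least 5 of its 6 mm) with the damper fully open (value of joint fan_start above 0.005 m and value of joint damper_lever above 0.59 rad), for 0.1 s.
At the end, for the whole second after the job is handed in: The damper lever rests at the fully open stop (within 0.05 rad), the green button has been pressed after that and is up again, the red button is up, and the jar, torch, block and shears stand where they were (within 15 mm) (value of joint damper_lever above 0.59 rad and value of joint each of fan_start, fan_stop below 0.001 m); the robot touches nothing.
It fails at once if the fan is started before the damper is fully open (value of joint fan_start above 0.004 m and value of joint damper_lever below 0.55 rad).
It fails at once if the red stop button is pressed (value of joint fan_stop above 0.003 m).
It fails at once if the lever's grip is pinched (both of its shells squeezed by the fingers) (contact force between each of damper_lever_c2, damper_lever_c3 and the fingers above 4 N).
It fails at once if the lever is rammed (more than 80 N on its grip) (contact force between any of damper_lever_c2, damper_lever_c3 and anything else above 80 N).
It fails at once if the flux jar, torch, soldering block or shears are moved or lifted by more than 15 mm (distance of any of flux_jar, torch, solder_block, shears from where it was at the start of the episode above 0.015 m).
It also fails if it takes over 38 s, if anything falls off the work surface, if the arm or the gripper's body presses on something with over 40 N, if the wrist force passes 120 N, or if a joint passes its speed limit or range.

## Working session

There is one attempt and no reset: what is moved stays moved. The work goes in short steps, Python scripts to look and compute and a tool call to move; the robot and the scene stay as the last step left them, time stands still between calls to the robot, and variables do not carry over. Pictures are saved under pics/ and viewed, about 8 in all and at most 12, crops included, and the job is handed in when it is done.

Besides the shell and the picture viewer there is one more tool, called after ">>>" as name([rows], argument=value, ...), one row to a line, values as JSON. servo_tool: Moves the arm, as the interface text tells. Its arguments: {"type":"object","properties":{"moves":{"type":"array","items":{"type":"array","items":{"type":"array","items":{"type":"number"}}}},"hand":{"type":"number"}},"required":["moves"]}

```bash
mkdir -p pics; cat > h.py <<'E'
from workcell import manip
import numpy as np, cv2
from scipy.spatial.transform import Rotation as Rn
from scipy.optimize import least_squares
def proj(c,X):
    p=(c["R"]@np.atleast_2d(X).T+np.array(c["t"]).reshape(3,1)); q=np.array(c["camera_matrix"])@p
    return (q[:2]/q[2]).T
def ray(c,px):
    R=np.array(c["R"]);t=np.array(c["t"]).ravel()
    return -R.T@t, R.T@np.linalg.inv(c["camera_matrix"])@np.array([px[0],px[1],1.])
def onz(c,px,z):
    o,d=ray(c,px); return o+d*(z-o[2])/d[2]
E
python3 - <<'E'
from h import *
o=manip.get_obs(); print(o)
cs={n:manip.camera(n) for n in("scene","top")}
im=np.vstack([cs["scene"]["pixels"],cs["top"]["pixels"]])
for n,c in cs.items():
    cv2.imwrite(f"pics/{n}0.png",c["pixels"]); print(n,ray(c,(320,240)))
    for t in("lever_grip","fan_start_top","fan_stop_top","extractor","flux_jar","torch","solder_block","shears"):
        print(n,t,[(np.round(p["point"],1).tolist(),round(p["conf"],2)) for p in manip.place_of(t,c)[:2]])
ps={k:[manip.place_of(k,cs[n]) for n in cs] for k in("lever_grip","fan_start_top","fan_stop_top","extractor","flux_jar","torch")}
for k,v in ps.items():
    if all(v):
        f=lambda X:np.r_[proj(cs["scene"],X)[0]-v[0][0]["point"],proj(cs["top"],X)[0]-v[1][0]["point"]]
        r=least_squares(f,[.5,.2,.2]); print(k,r.x.round(4),r.fun.round(1))
E
```

```text
{'time_s': 0.0, 'joints': array([1.09941070e+00, 2.59254238e-01, 2.07527874e-02, 1.33367916e+00,
       5.82031001e-06, 1.41819155e+00]), 'qd': array([-0.00109456,  0.00020814,  0.00110869,  0.00056517,  0.00070337,
        0.00070719]), 'joint_torque': array([ 1.55013654e-04, -5.55643451e+01,  3.44528997e+01,  1.36336737e-02,
       -1.81478217e-04, -2.67353073e-05]), 'eef_pos': array([0.17226522, 0.52206233, 0.2446289 ]), 'eef_rot': array([-0.97193272,  1.34457795,  0.97089495]), 'contact_force': array([0.60824224, 0.20621833, 0.21221931]), 'ft_torque': array([-0.00126151,  0.02813399,  0.066052  ]), 'opening': 0.08522011745982805}
scene (array([ 1.17870233, -0.17847228,  0.87547668]), array([-0.59995141,  0.31506614, -0.735471  ]))
scene lever_grip [([290.6, 187.4], 0.83)]
scene fan_start_top [([190.0, 218.5], 0.72), ([358.5, 367.3], 0.16)]
scene fan_stop_top [([190.0, 194.2], 0.47)]
scene extractor [([278.7, 263.7], 0.7)]
scene flux_jar [([364.5, 223.5], 0.97), ([265.4, 418.8], 0.58)]
scene torch [([404.7, 239.1], 0.77), ([263.3, 415.4], 0.47)]
scene solder_block [([355.7, 369.6], 0.93)]
scene shears [([265.2, 416.3], 0.88)]
top (array([0.50386784, 0.10634642, 1.32054359]), array([ 9.61223742e-02,  5.33808070e-04, -9.95553390e-01]))
top lever_grip [([312.2, 297.0], 0.86)]
top fan_start_top [([413.2, 314.7], 0.66)]
top fan_stop_top [([405.9, 346.2], 0.52)]
top extractor []
top flux_jar [([262.5, 245.6], 0.83)]
top torch [([201.0, 281.5], 0.59)]
top solder_block [([319.3, 178.7], 0.75)]
top shears [([403.9, 171.4], 0.74)]
lever_grip [0.5059 0.1187 0.2186] [ 1.7 -0.1  1.5  0.6]
fan_start_top [ 0.4741 -0.0641  0.1964] [ 0.6 -0.   0.6  0.2]
fan_stop_top [ 0.4183 -0.0468  0.201 ] [-0.6  0.  -0.6 -0.2]
flux_jar [0.6042 0.2154 0.1689] [ 0.6 -0.1  0.5  0.3]
torch [ 0.5419  0.3677 -0.0091] [ 0.1 -0.   0.1  0.1]
```

View pics/scene0.png

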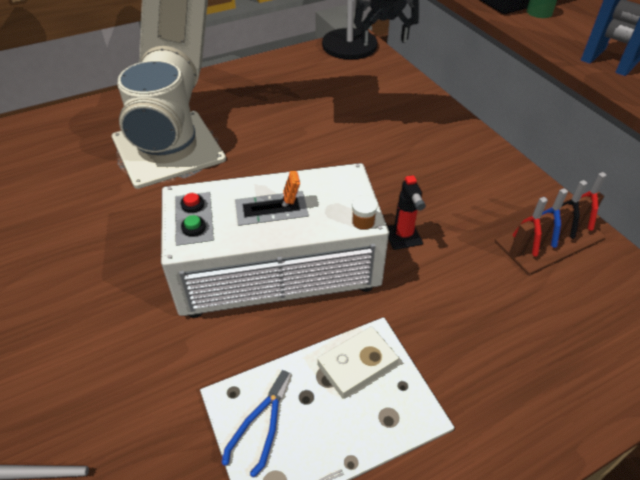

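View pics/top0.png

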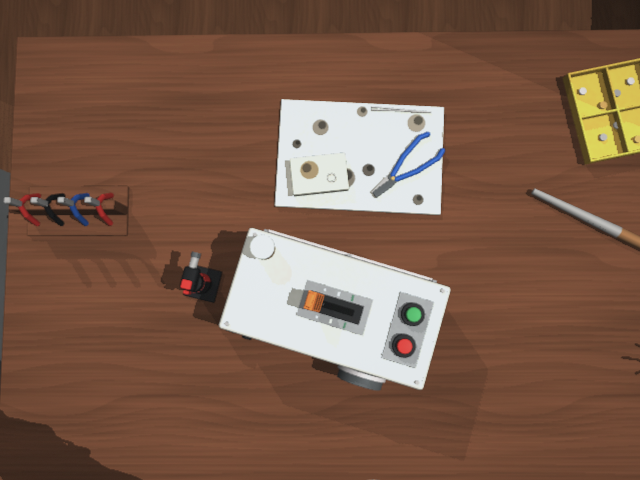

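The scene view shows the extractor with its lever at (291,190) leaning to the jar side, green at (193,223) and red at (191,200). In the top view the lever is at (314,300), green at (413,314) and red at (404,346), which agrees with the networks. Next I fit the extractor pose.

```bash
cat > fit.py <<'E'
from h import *
def fit(S,T):
    def pts(p):
        q=p[3]; d=.32-q
        return np.array([[0,.126*np.sin(d),.095+.126*np.cos(d)],[.03,-.142,.191],[-.03,-.142,.191],[.1,.2,.17],[.1,-.2,.17],[-.1,-.2,.17],[-.1,.2,.17]])
    def w(p,X): return Rn.from_euler('z',p[2]).apply(X)+[p[0],p[1],0]
    obs={0:np.array([[290.6,187.4],[190,218.5],[190,194.2],[387,241],[163,261],[162,187],[362,166]]),
         1:np.array([[312.2,297],[413.2,314.7],[405.9,346.2],[252,230],[449,290],[421,388],[221,326]])}
    f=lambda p:np.r_[(proj(S,w(p,pts(p)))-obs[0]).ravel(),(proj(T,w(p,pts(p)))-obs[1]).ravel()]
    r=least_squares(f,[.487,.08,-.3,.1],loss='soft_l1'); return r.x,f(r.x).reshape(2,7,2),w(r.x,pts(r.x))
E
python3 - <<'E'
from fit import *
p,e,P=fit(manip.camera("scene"),manip.camera("top"))
print(p.round(4)); print(e.round(1)); print(P[:3].round(4))
o=manip.get_obs(); R=Rn.from_rotvec(o["eef_rot"]).as_matrix(); print(R.round(3), manip.nose_length)
y=np.array([-np.sin(p[2]),np.cos(p[2]),0])
print("tool z heading",np.degrees(np.arctan2(R[1,2],R[0,2])),"ext y heading",np.degrees(np.arctan2(y[1],y[0])))
for s in(.1,.06,.09): print(s,np.r_[p[:2]+s*y[:2]].round(4))
E
```

```text
[ 0.4882  0.0792 -0.3142 -0.0286]
[[[ 1.4  0.3]
  [ 0.4  1.9]
  [-0.   3.2]
  [ 1.1 -7.7]
  [-4.9  1.3]
  [-1.  -2.6]
  [ 1.2 -3.6]]

 [[ 0.8  3.1]
  [ 0.8  0.8]
  [-1.4  0.8]
  [-0.9 -5.5]
  [ 3.8 -1. ]
  [ 0.9  4.4]
  [-3.5 -0.8]]]
[[ 0.5015  0.1201  0.2134]
 [ 0.4729 -0.0652  0.191 ]
 [ 0.4158 -0.0466  0.191 ]]
[[ 0.    -0.95   0.313]
 [-0.     0.313  0.95 ]
 [-1.    -0.    -0.   ]] 0.014
tool z heading 71.73271221296194 ext y heading 71.99905474734308
0.1 [0.5191 0.1743]
0.06 [0.5068 0.1362]
0.09 [0.516  0.1648]
```

>>> servo_tool([
  [[-0.03, -0.02, -0.01, 0], [-0.03, -0.02, -0.01, 0], [0, -0.04, -0.02, 0], [0, -0.04, -0.02, 0], [0, -0.04, -0.02, 0], [0, -0.04, -0.02, 0], [0, -0.04, -0.02, 0], [0, -0.04, -0.02, 0], [0, -0.04, -0.02, 0], [0, -0.04, -0.02, 0], [0, -0.04, -0.02, 0], [0, -0.04, -0.02, 0]],
], hand=0)

```text
time_s: 2.8
eef_pos: [0.5223, 0.1739, 0.3054]
eef_rot: [-0.971, 1.343, 0.971]
contact_force: [0.6, 0.1, 0.5]
opening: -0.0003
```

```bash
cat > st.py <<'E'
from h import *
def ext(X,p=(.4882,.0792,-.3142)):
    return Rn.from_euler('z',-p[2]).apply(np.array(X)-[p[0],p[1],0])
def state():
    o=manip.get_obs(); print("t",round(o["time_s"],2),"ext",ext(o["eef_pos"]).round(4),"F_ext",Rn.from_euler('z',.3142).apply(o["contact_force"]).round(1),"open",round(o["opening"],4))
def look(name,crop=True):
    S=manip.camera("scene");T=manip.camera("top")
    a=cv2.resize(S["pixels"][60:330,140:440],(400*1,360)) ;b=cv2.resize(T["pixels"][180:450,180:480],(400,360))
    cv2.imwrite(f"pics/{name}.png",np.hstack([a,b]))
    for k in("lever_grip","fan_start_top"):
        v=[manip.place_of(k,c) for c in(S,T)]
        if all(v):
            f=lambda X:np.r_[proj(S,X)[0]-v[0][0]["point"],proj(T,X)[0]-v[1][0]["point"]]
            r=least_squares(f,[.5,.1,.2]); print(k,ext(r.x).round(4),r.fun.round(1),v[0][0]["conf"],v[1][0]["conf"])
    state()
E
python3 -c "
from st import *
look('a')"
```

```text
lever_grip [-0.0014  0.0415  0.2155] [-1.4  0.1 -1.3 -0.5] 0.61 0.69
fan_start_top [ 0.0298 -0.143   0.1934] [-0.  0. -0. -0.] 0.65 0.52
t 3.1 ext [0.001  0.1021 0.3054] F_ext [-1.1  0.2  0.2] open -0.0001
```

View pics/a.png

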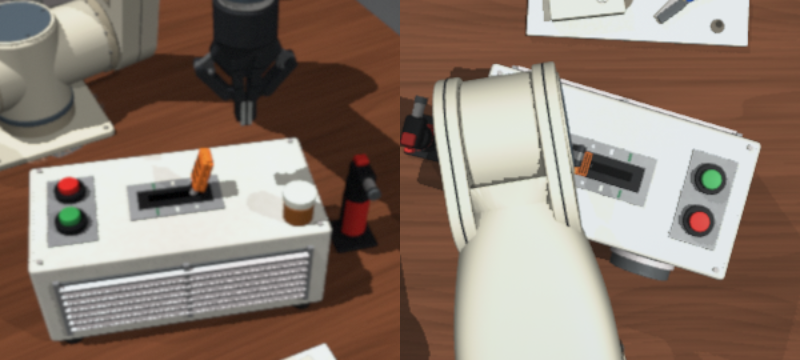

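The fingertips are closed and directly above the shut side of the lever (grip near crop pixel (203,170)). The jar and torch are clear. Next I descend and start the push.

>>> servo_tool([
  [[0.03, 0, 0, 0], [0.03, 0, 0, 0], [0.026, 0, 0, 0], [0, 0, -0.01, 0], [0, 0, -0.01, 0], [0, 0, -0.01, 0], [0, 0, -0.01, 0], [0, 0, -0.01, 0], [0, 0, -0.01, 0], [0, 0, -0.01, 0], [0, 0, 0, 0]],
])

```text
time_s: 4.2
eef_pos: [0.5007, 0.1077, 0.2242]
eef_rot: [-0.974, 1.336, 0.965]
contact_force: [-3.2, 0.2, 27.4]
opening: -0.0002
```

```bash
python3 -c "
from st import *
look('b')"
```

```text
fan_start_top [ 0.0377 -0.1393  0.2053] [ 0.4 -0.   0.4  0.1] 0.69 0.65
t 4.5 ext [0.0031 0.0315 0.2242] F_ext [-2.2 -0.1 27.5] open -0.0002
```

View pics/b.png

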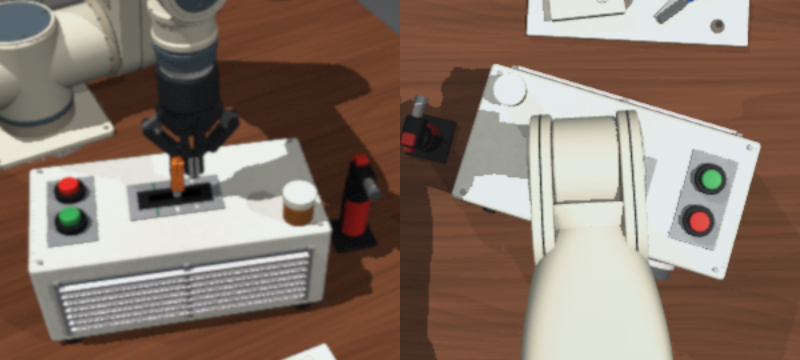

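The lever is now about upright, but 27 N is acting upward. A gripper knuckle is probably resting on the lever cap. I'll lift off 12 mm before pushing on.

>>> servo_tool([
  [[-0.006, 0, 0, 0], [-0.006, 0, 0, 0], [0, 0, 0, 0]],
])

```text
time_s: 4.8
eef_pos: [0.4995, 0.1085, 0.2324]
eef_rot: [-0.972, 1.342, 0.97]
contact_force: [-0.7, 0.9, -0.6]
opening: -0.0002
```

```bash
python3 -c "
from st import *
state()
S=manip.camera('scene');cv2.imwrite('pics/c.png',cv2.resize(S['pixels'][90:250,180:340],(600,600)))"
```

```text
t 4.8 ext [0.0017 0.0314 0.2324] F_ext [-0.9  0.7 -0.6] open -0.0002
```

View pics/c.png

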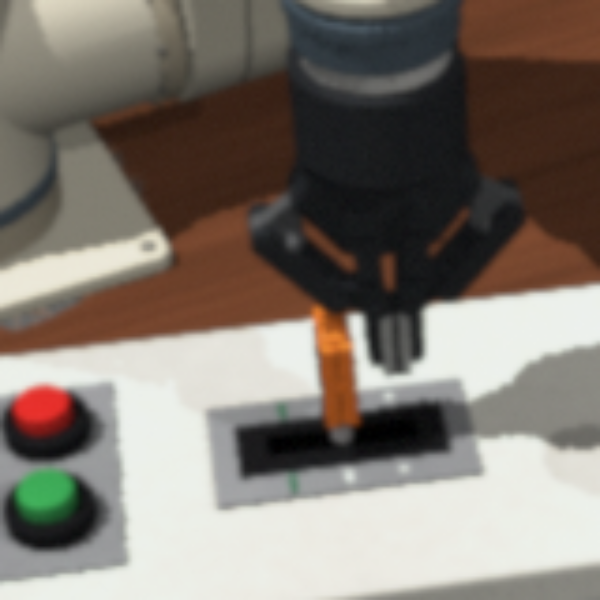

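The fingertips are free of the cap, and the lever stands near upright with its grip at about (335,370). I push on.

>>> servo_tool([
  [[0, 0, -0.006, 0], [0, 0, -0.006, 0], [0, 0, -0.006, 0], [0, 0, -0.006, 0], [0, 0, -0.006, 0], [0, 0, -0.006, 0], [0, 0, -0.004, 0], [0, 0, 0, 0]],
])

```text
time_s: 5.65
eef_pos: [0.4865, 0.0703, 0.2313]
eef_rot: [-0.971, 1.344, 0.97]
contact_force: [-0.1, -0.4, -0.6]
opening: -0.0002
```

```bash
python3 -c "
from st import *
state()
S=manip.camera('scene');print(manip.place_of('lever_grip',S)[:1])
for q in(.32,.45,.55,.6,.64):
  d=.32-q;X=Rn.from_euler('z',-.3142).apply([0,.126*np.sin(d),.095+.126*np.cos(d)])+[.4882,.0792,0];print(q,proj(S,X).round(1))
cv2.imwrite('pics/d.png',cv2.resize(S['pixels'][90:250,180:340],(600,600)))"
```

```text
t 5.65 ext [ 0.0011 -0.009   0.2313] F_ext [ 0.1 -0.4 -0.6] open -0.0002
[{'point': [190.2, 222.2], 'conf': 0.63}]
0.32 [[268.  187.3]]
0.45 [[258.9 188.7]]
0.55 [[252.  190.5]]
0.6 [[248.7 191.5]]
0.64 [[246.1 192.4]]
```

View pics/d.png

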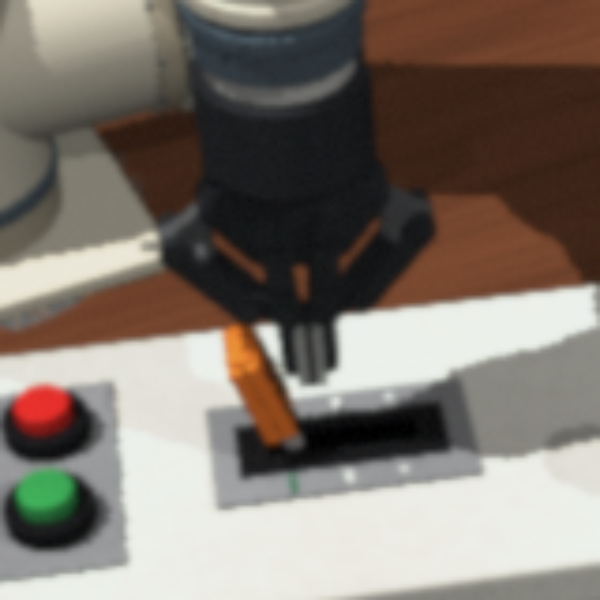

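The lever is now well past upright with its grip at about (262,390), so q is roughly 0.58. Contact force is near zero. I close in on the stop gently.

>>> servo_tool([
  [[0, 0, -0.003, 0], [0, 0, -0.003, 0], [0, 0, -0.002, 0], [0, 0, -0.002, 0], [0, 0, 0, 0]],
])

```text
time_s: 6.25
eef_pos: [0.4836, 0.0613, 0.2313]
eef_rot: [-0.971, 1.343, 0.971]
contact_force: [0.8, -0.0, -0.8]
opening: -0.0002
```

```bash
python3 -c "
from st import *
state()"
```

```text
t 6.25 ext [ 0.0011 -0.0185  0.2313] F_ext [ 0.8  0.2 -0.8] open -0.0002
```

>>> servo_tool([
  [[0, 0, -0.002, 0], [0, 0, -0.002, 0], [0, 0, -0.002, 0], [0, 0, 0, 0]],
])

```text
time_s: 6.65
eef_pos: [0.4829, 0.0592, 0.2314]
eef_rot: [-0.968, 1.335, 0.976]
contact_force: [7.7, 22.8, -3.5]
opening: -0.0002
```

```bash
python3 -c "
from st import *
state()
S=manip.camera('scene')
cv2.imwrite('pics/e.png',cv2.resize(S['pixels'][90:250,180:340],(600,600)))"
```

```text
t 6.65 ext [ 0.0011 -0.0206  0.2314] F_ext [ 0.2 24.  -3.5] open -0.0002
```

View pics/e.png

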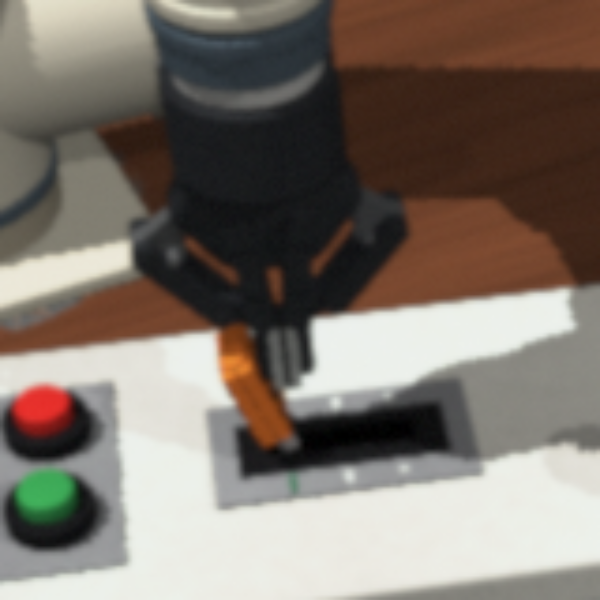

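At the stop: force rose to 24 N with travel stalled at −20.6 mm, and the grip has barely moved since the last picture. Now I retreat, lift and go over the green button.

>>> servo_tool([
  [[0, 0, 0.01, 0], [0, 0, 0.01, 0], [-0.03, 0, 0, 0], [-0.03, 0, 0, 0], [-0.02, 0, 0, 0], [0, -0.009, -0.0375, 0], [0, -0.01, -0.04, 0], [0, -0.01, -0.04, 0], [0, 0, -0.02, 0], [0.03, 0, 0, 0], [0.03, 0, 0, 0], [0.02, 0, 0, 0]],
])

```text
time_s: 7.9
eef_pos: [0.4719, -0.065, 0.2295]
eef_rot: [-0.97, 1.345, 0.972]
contact_force: [-0.0, -0.1, -0.2]
opening: 0.0
```

```bash
python3 -c "
from st import *
look('f')
S=manip.camera('scene');print(manip.place_of('lever_grip',S)[:1])
cv2.imwrite('pics/g.png',cv2.resize(S['pixels'][90:270,140:320],(600,600)))"
```

```text
lever_grip [ 0.0015 -0.034   0.2147] [-1.7  0.1 -1.6 -0.6] 0.66 0.84
t 8.2 ext [ 0.0302 -0.1417  0.2326] F_ext [ 0.7 -0.3  0.4] open -0.0003
[{'point': [247.0, 190.1], 'conf': 0.71}]
```

View pics/g.png

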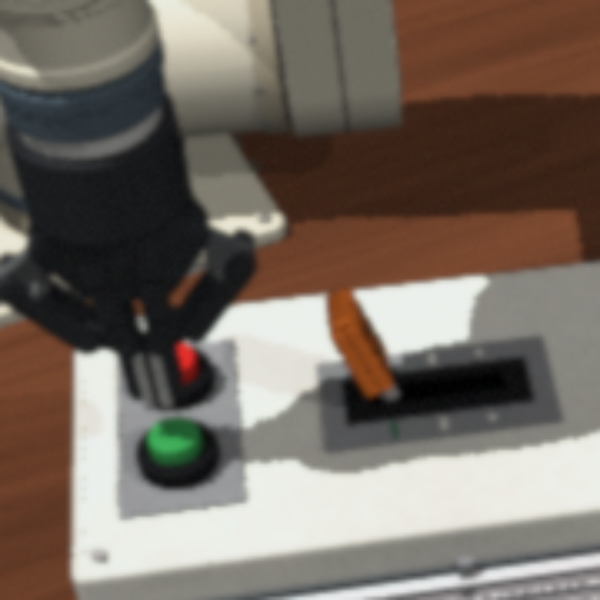

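The lever stays leaning to open (grip at px (247,190), matching q≈0.62–0.64). The fingertips are above green, clear of red. Now I press.

>>> servo_tool([
  [[0.01, 0, 0, 0], [0.01, 0, 0, 0], [0.004, 0, 0, 0], [0.003, 0, 0, 0], [0.003, 0, 0, 0], [0.002, 0, 0, 0], [0.002, 0, 0, 0], [0, 0, 0, 0], [0, 0, 0, 0]],
])

```text
time_s: 9.2
eef_pos: [0.4724, -0.0648, 0.2022]
eef_rot: [-0.975, 1.34, 0.967]
contact_force: [-16.9, 4.8, 50.2]
opening: -0.0001
```

```bash
python3 -c "
from st import *
state()"
```

```text
t 9.2 ext [ 0.0295 -0.1419  0.2022] F_ext [-17.6  -0.7  50.2] open -0.0001
```

```bash
python3 -c "
from st import *
S=manip.camera('scene');T=manip.camera('top')
print(manip.place_of('fan_start_top',S)[:2],proj(S,manip.get_obs()['eef_pos']-np.array([0,0,.014])),proj(T,manip.get_obs()['eef_pos']))
cv2.imwrite('pics/h.png',np.hstack([cv2.resize(S['pixels'][150:270,140:260],(400,400),interpolation=2),cv2.resize(T['pixels'][260:380,350:470],(400,400),interpolation=2)]));state()"
```

```text
[{'point': [190.3, 220.1], 'conf': 0.61}] [[190.72956584 221.27449128]] [[414.75701101 315.94814589]]
t 9.35 ext [ 0.0294 -0.1419  0.2022] F_ext [-19.1  -1.3  51.3] open -0.0001
```

View pics/h.png

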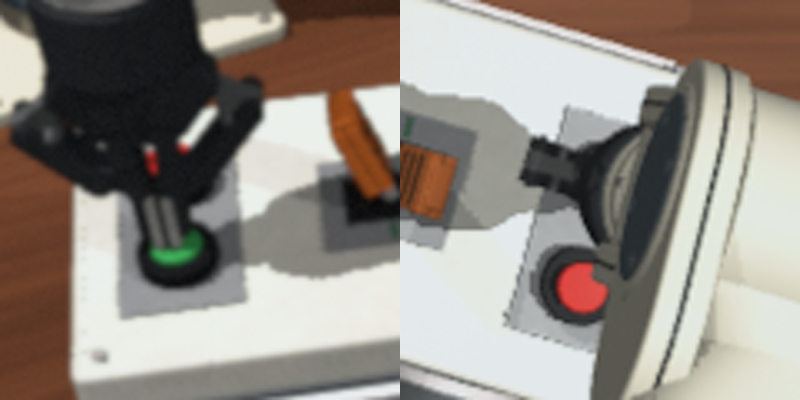

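The button is flush with its collar under 50 N against the roughly 5 N needed, so it has bottomed. Red is untouched and the lever is open. Release and retreat upward.

>>> servo_tool([
  [[-0.005, 0, 0, 0], [-0.01, 0, 0, 0], [-0.02, 0, 0, 0], [-0.03, 0, 0, 0], [-0.03, 0, 0, 0], [0, 0.04, 0, 0], [0, 0.04, 0, 0], [0, 0.04, 0, 0], [0, 0, 0, 0], [0, 0, 0, 0]],
])

```text
time_s: 10.35
eef_pos: [0.3584, -0.0272, 0.2928]
eef_rot: [-0.972, 1.342, 0.97]
contact_force: [-0.2, 0.2, -0.9]
opening: 0.0002
```

```bash
python3 -c "
from st import *
look('k')
S=manip.camera('scene');T=manip.camera('top')
for t in('lever_grip','flux_jar','torch','solder_block','shears'):
  print(t,[[np.round(x['point'],1) for x in manip.place_of(t,c)[:1]] for c in(S,T)])"
```

```text
lever_grip [-0.0008 -0.0402  0.2138] [ 2.  -0.1  1.9  0.7] 0.56 0.86
fan_start_top [ 0.0308 -0.1398  0.195 ] [-1.   0.  -1.  -0.3] 0.54 0.56
t 10.65 ext [-0.0897 -0.1414  0.2919] F_ext [-0.1  0.3  0.3] open 0.0002
lever_grip [[array([244.8, 192.3])], [array([358.4, 314. ])]]
flux_jar [[array([361.7, 223.8])], [array([267.3, 247.8])]]
torch [[array([402.4, 235.3])], [array([203.1, 285.3])]]
solder_block [[array([358.3, 366.6])], [array([318.2, 179. ])]]
shears [[array([264.8, 417.4])], [array([404.8, 174.1])]]
```

View pics/k.png

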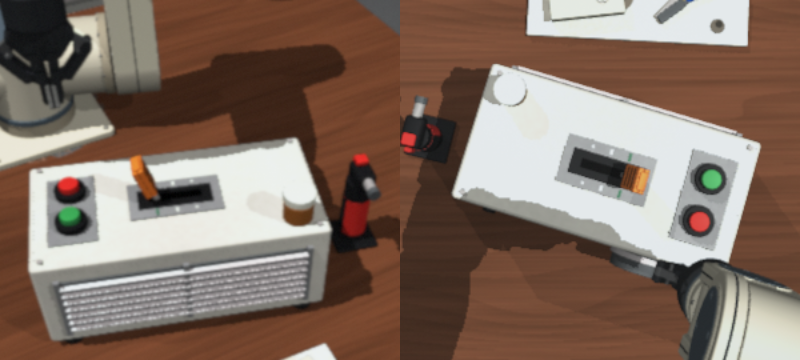

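The final view shows the lever fully over to open (grip at y = −40 mm, which is q≈0.64). Both buttons are up at their first positions, the jar and torch have not moved, and the arm is clear.

```bash
python3 -c "
from h import *
print(manip.hand_in())"
```

```text
the job is handed in; nothing more can be done
None
```

I pushed the damper lever with closed fingertips past half open to the fully open stop, then pressed the green button down, released it and backed the arm away. I handed the job in after about 10.7 s; it gives no verdict.

**Last checks:**
- **Lever:** the grip measured 40 mm to the open side, which is about 0.64 rad. An earlier fix gave −34 mm, nearer 0.6 rad, but the push force had risen to 24 N with travel stalled at the stop.
- **Buttons:** green and red both look up in the last picture. At the bottom of the press green was level with its collar at about 50 N. I inferred "fully down" from that; the button's travel can't be read directly.
- **Loose things:** the jar, torch, block and shears showed only a few pixels of difference between fixes. For the jar and torch that is about 5 px, the networks' usual scatter, and all four look unmoved in the pictures.
- **Arm:** clear of everything, with about 0 N on the tool.

**Not as planned:** on the first part of the push something pressed up on the gripper with about 27 N, most likely a knuckle resting on the lever cap. That is under the 40 N limit, and I raised the tool 12 mm before going on.

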